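Wheel flanges back on the spindle stand

ROBOT

A 6-joint arm with a two-finger parallel gripper is mounted at the origin on the work surface. World frame = base frame: x ahead of the robot, y to its left, z up, the work surface at z = 0. Lengths are in m, angles in rad, forces in N, time in s.
With the tool pointing down it reaches from about 0.375 to 0.975 m from the base axis. Payload 3.8 kg.
Tool frame: the origin (TCP) lies at the very end of the fingers, on their centre line; the grasp point (between the pads) lies 19 mm behind it; z points along the fingers, y is the line along which they close (so a half turn about z gives the same grasp; the last joint's range is limited). The gripper opens to 88 mm and grips with 3 to 60 N. Pads are 18 mm wide; open, the fingers measure 123 mm over their backs; the gripper's body (75 mm by 187 mm) begins 45 mm behind the grasp point.
Start: joints at [1.095, 0.264, 1.604, -0, 1.274, -0.037], TCP at [0.287, 0.611, 0.207] pointing down, gripper open.
Joint ranges: [-2.63, 2.63], [-0.94, 2.18], [0.31, 2.57], [-1.31, 4.45], [0, 2.66], [-2.55, 2.55]. Speed limits (rad/s): [2.57, 2.57, 3.14, 3.14, 3.14, 3.14].

INTERFACE

Orientations are given as a unit quaternion [x, y, z, w].
In Python, from cell import env gives the robot as it stands.
- The arm moves only by the tool apply_moves, never from a script. Its arguments are lists of equal length, an entry for each row: "travel": the shift along the tool's x, y, z in mm, a list of three; "dr": the turn, a rotation vector about the tool's x, y, z in rad, a list of three; "jaw": the closure in counts, from 0 (fully open) to 255 (shut). In form: {"travel": [[x, y, z], ...], "dr": [[ax, ay, az], ...], "jaw": [jaw, ...]}. A call has 1 to 5 rows; each row shifts and turns the commanded pose from where the row before left it, along the tool's axes as they then stand; what a row does not reach is not made up. A row lasts 1/8 s, in which the tool goes at most 62.5 mm and 10.7 degrees, less where a joint would pass 70% of its speed; a pose out of reach is approached as far as the arm can. A call is refused whole if a number of a shift passes 62.5 or a number of a turn 0.188, either way. A call with a gripper value outside its range is refused whole. The fingers move at their own pace and stop on an object; the grip force is fixed at half the most. Time passes only in rows, so rows that do not move let the fingers close. It gives the time, the measured TCP pose, the force, the opening and the grip force at its end, in the units of the state.
- env.get_state(): the state, without advancing time (a new reading comes with each control period).
- env.snapshot(name): name is "side" or "top"; returns a dict with "color" (420x560x3 uint8, blue, green, red), "z_map" (420x560 float32, m along the optical axis (not along the pixel's ray), 0 where there is no reading), "mtx" (3x3 intrinsics, pixels), "rvec" (rotation vector, rad) and "tvec" (3), from world to camera coordinates, as OpenCV has them. Camera axes: x right, y down, z forward; pixel columns grow to the right and rows downward; lengths in m; the calibration is good to about 2 mm. A picture is of the moment at which its call begins.
- env.finish_job(): hands the job in; it is judged then, once.
The state is a dict: "time": time; "joints": joint angles; "joint_velocities": joint speeds; "effort": joint torques, N m; "tcp_pos": TCP position; "ee_rot": TCP orientation; "wrist_force": force on the tool from outside, world axes, zero at the start; "wrist_torque": the same for the moment, N m; "width": finger opening in m; "grip_force": force on a finger pad.
Only numpy, scipy, OpenCV 4.12 (cv2) and the standard library are available. Lean on these libraries where they do the work, as an engineer would, in place of code of your own. Each camera call takes 0.05 s, during which the arm holds its last target. There are 200 camera calls.

TASK

Put the two grinder wheel flanges on the spindle stand, flange side down and neck up: first the large one over the spindle until it sits fully home on the stand's shoulder, then the small one over the same spindle until it sits fully home on top of the large one. Set them on rather than dropping them, and leave the closed end cap where it is.

Things in the scene. Friction and masses are not known exactly. Their poses are not given: they have to be found in the camera images.
- large_mid (a point): LARGE wheel flange, plain aluminium, loose, standing flange side down, 44 mm high: at the bottom a disc of 100 mm diameter, 10 mm thick, with six dark bolt holes; above it a round neck of 48 mm diameter, 34 mm high, to grip. A 34 mm bore runs right through. 0.2 to 0.35 kg. Origin on the axis, half-way up (22 mm above its underside), z up.
- small_mid (a point): SMALL wheel flange, made like the large one (plain aluminium, loose, 44 mm high, neck 48 mm diameter and 34 mm high, through bore 34 mm, disc 10 mm thick), but its disc is 72 mm in diameter with four bolt holes. 0.12 to 0.22 kg. Origin on the axis, half-way up (22 mm above its underside), z up.
- stand_seat (a point): Spindle stand, dark steel, fixed: round foot 124 mm across, 14 mm high, on it a round shoulder 60 mm across, 10 mm high, with an upright spindle of 22 mm diameter at its centre. Origin: centre of the shoulder's top face, 24 mm above the bench, z up. The large flange rests on this face, the small one 44 mm higher. Spindle tip 64 mm above the origin; its top 12 mm taper to 10 mm.
- cap_mid (a point): Bystander: centre (half-way up) of a closed end cap, aluminium, loose: 44 mm high, flange disc 72 mm diameter, neck 48 mm, like the small flange but with a closed top and no bore. It does not fit the spindle; leave it where it stands. Origin 22 mm above its underside.
Things that resemble listed ones, but are neither listed nor needed, are in the scene too. Leave any blue look-alike of the part that bears small_mid alone. Leave any purple look-alike of the part that bears large_mid alone.

How it is judged:
By the outcome, as a careful person would: the job done as asked, in the order asked, and still so for the second after the job is handed in, with the robot touching nothing.
It also fails if it takes over 58 s, if anything falls off the work surface, if the arm or the gripper's body presses on something with over 40 N, if the wrist force passes 120 N, or if a joint passes its speed limit or range.

## Working session

There is one attempt and no reset: what is moved stays moved. The work goes in short steps, Python scripts to look and compute and a tool call to move; the robot and the scene stay as the last step left them, time stands still between calls to the robot, and variables do not carry over. Pictures are saved under pics/ and viewed, at most 13 in all, crops included, and the job is handed in when it is done.

Besides the shell and the picture viewer there is one more tool, called after ">>>" by a JSON object that holds its "method" and its "body". apply_moves: Moves the arm, as the interface text tells. Its arguments: {"type":"object","properties":{"travel":{"type":"array"},"dr":{"type":"array"},"jaw":{"type":"array"}},"required":["travel","dr","jaw"]}

```bash
mkdir -p pics; python3 - <<'E'
from cell import env
import cv2,numpy as np
for n in("top","side"):
    s=env.snapshot(n); cv2.imwrite(f"pics/{n}0.png",s["color"]); np.savez(f"{n}0.npz",**s)
    R=cv2.Rodrigues(s["rvec"])[0]; print(n,(-R.T@s["tvec"].ravel()).round(3),R.round(2).tolist(),s["mtx"][0,0])
print(env.get_state())
E
```

```text
top [0.501 0.005 1.084] [[-0.03, -1.0, -0.01], [-1.0, 0.03, -0.03], [0.03, 0.01, -1.0]] 429.5843514336158
side [ 0.115 -0.73   0.648] [[0.87, -0.49, 0.0], [-0.28, -0.5, -0.82], [0.4, 0.71, -0.58]] 496.2537902765868
{'time': 0.1, 'joints': array([ 1.09513977e+00,  2.64674067e-01,  1.60522380e+00,  2.90566191e-06,
        1.27367408e+00, -3.69189665e-02]), 'joint_velocities': array([ 6.17322801e-05, -1.14419054e-03, -2.71740195e-03,  1.42172876e-03,
       -6.61941520e-04, -1.14096575e-03]), 'effort': array([ 5.61838751e-04, -5.03616643e+01, -3.58070898e+01,  7.32274912e-02,
        2.31995084e-02, -7.42654697e-05]), 'tcp_pos': array([0.28643367, 0.61044942, 0.20572244]), 'ee_rot': array([ 2.17613898e-01,  9.76034432e-01, -9.56970212e-04, -2.52210165e-04]), 'wrist_force': array([-0.34209308,  0.1014948 , -0.66655809]), 'wrist_torque': array([ 0.01326528,  0.04213835, -0.00949655]), 'grip_force': 0.0, 'width': 0.08823631553280223}
```

View pics/top0.png

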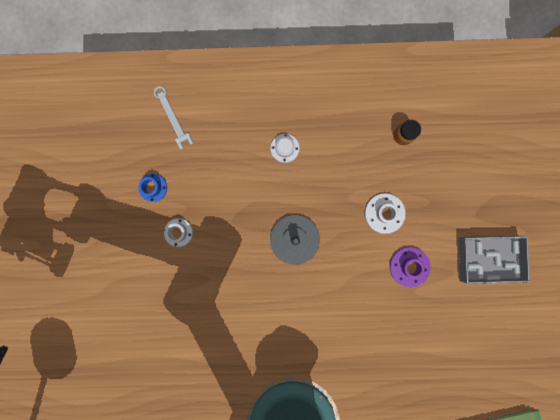

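View pics/side0.png

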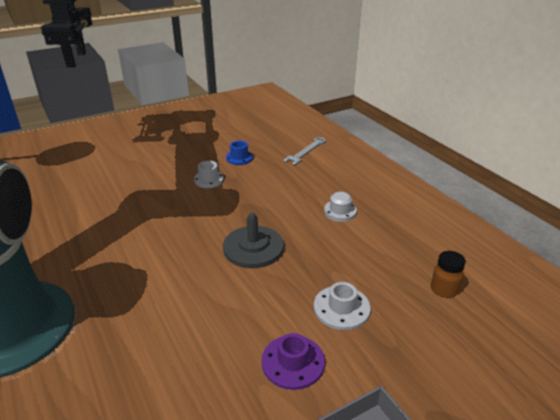

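Top view: the bare-metal candidates are large (385,213), open bore with six holes, and small (178,233), open bore in shadow. Closed cap is at (285,148), so not that one. The blue (153,187) and purple (410,267) parts are look-alikes to leave. The stand is at (295,239). Next I measure with depth and confirm with a crop.

```bash
cat > h.py <<'E'
import cv2,numpy as np
def cloud(s):
    R=cv2.Rodrigues(s["rvec"])[0]; z=s["z_map"]; v,u=np.indices(z.shape); K=s["mtx"]
    p=np.stack([(u-K[0,2])/K[0,0]*z,(v-K[1,2])/K[1,1]*z,z],-1)
    p=(p-np.ravel(s["tvec"]))@R; p[z==0]=np.nan; return p
def circ(p,c,r,lo,hi):
    q=p.reshape(-1,3); q=q[np.isfinite(q[:,2])]
    q=q[(np.hypot(*(q[:,:2]-c).T)<r)&(q[:,2]>lo)&(q[:,2]<hi)]
    if len(q)<4: return None
    (x,y),rr=cv2.minEnclosingCircle((q[:,:2]*1000).astype(np.float32)); return np.round([x,y,rr,len(q),np.median(q[:,2])*1000],1).tolist()
E
python3 - <<'E'
from h import *
s=dict(np.load("top0.npz")); p=cloud(s); t=dict(np.load("side0.npz")); ps=cloud(t)
print("bench z",np.nanmedian(p[300:310,350:380,2]))
for n,(u,v) in dict(large=(385,213),small=(178,233),stand=(295,239),cap=(285,148),blue=(153,187),purple=(410,267)).items():
    c=np.nanmedian(p[v-12:v+13,u-12:u+13,:2].reshape(-1,2),axis=0)
    print(n,c.round(3),"top ring",circ(p,c,.06,.035,.055),"disc",circ(p,c,.075,.005,.055),"tip",circ(p,c,.04,.065,.12), "side ring",circ(ps,c,.06,.038,.05),"sdisc",circ(ps,c,.075,.006,.055),"stip",circ(ps,c,.04,.05,.12))
a=cv2.resize(s["color"][203:263,148:208],(390,390),interpolation=2); b=cv2.resize(s["color"][183:243,355:415],(390,390),interpolation=2)
cv2.imwrite("pics/crop.png",np.hstack([a,b]))
E
```

```text
bench z 0.0009615453145871532
large [ 0.52  -0.241] top ring [520.7, -241.5, 24.0, 175.0, 44.2] disc [521.0, -241.6, 69.5, 1195.0, 11.3] tip None side ring [517.9, -245.2, 25.0, 313.0, 43.4] sdisc [517.4, -245.1, 51.1, 1975.0, 11.3] stip None
small [0.484 0.274] top ring [486.5, 275.9, 24.1, 179.0, 44.8] disc [484.2, 275.3, 74.3, 612.0, 12.9] tip None side ring [482.5, 273.8, 26.2, 137.0, 42.8] sdisc [481.6, 272.3, 37.5, 550.0, 24.5] stip None
stand [ 0.462 -0.016] top ring None disc [461.7, -16.2, 74.7, 1891.0, 15.8] tip [461.5, -15.1, 10.5, 69.0, 83.6] side ring [456.9, -20.7, 10.4, 51.0, 44.7] sdisc [457.6, -18.2, 63.8, 1936.0, 14.6] stip [457.2, -19.9, 11.6, 192.0, 72.0]
cap [0.686 0.002] top ring [691.0, 3.3, 23.9, 300.0, 44.1] disc [691.6, -1.0, 71.6, 689.0, 14.2] tip None side ring [686.3, -1.4, 23.5, 204.0, 43.4] sdisc [687.0, -0.8, 36.8, 663.0, 22.4] stip None
blue [0.601 0.332] top ring [601.0, 338.7, 24.2, 179.0, 44.9] disc [601.2, 331.2, 74.3, 630.0, 13.3] tip None side ring [596.8, 335.4, 25.6, 109.0, 42.6] sdisc [595.7, 332.6, 35.8, 458.0, 25.1] stip None
purple [ 0.385 -0.298] top ring [385.1, -298.4, 24.2, 181.0, 43.8] disc [382.0, -296.9, 73.0, 1224.0, 11.2] tip None side ring [382.0, -302.3, 24.9, 421.0, 43.5] sdisc [383.2, -302.9, 50.6, 2668.0, 11.2] stip None
```

View pics/crop.png

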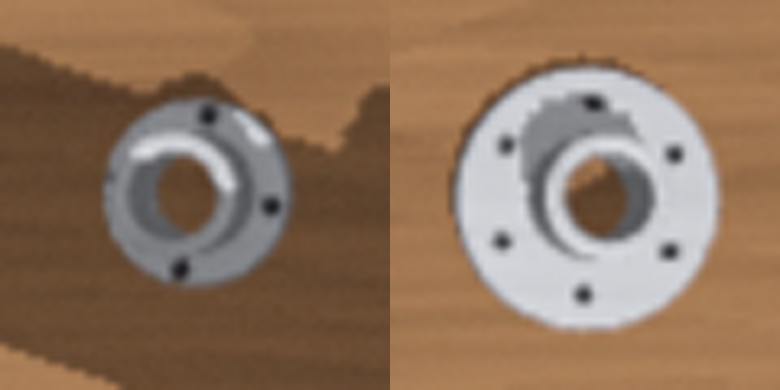

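Crop: on the left, a bare metal small flange with open bore and small disc, three of its four holes visible at 90° spacing. On the right, the large flange with six holes and an open bore. Both are confirmed, so I move towards the large flange.

>>> {"method": "apply_moves", "body": {"travel": [[-20, -24, 0], [-38, -45, 0], [-38, -45, 0], [-38, -45, 0], [-38, -45, 0]], "dr": [[0, 0, 0], [0, 0, 0], [0, 0, 0], [0, 0, 0], [0, 0, 0]], "jaw": [0, 0, 0, 0, 0]}}

```text
time: 0.72
tcp_pos: [0.3558, 0.3513, 0.2065]
ee_rot: [0.217, 0.976, -0.0, -0.0]
wrist_force: [1.1, -0.6, 0.0]
width: 0.0879
grip_force: 0.0
```

>>> {"method": "apply_moves", "body": {"travel": [[-38, -45, 0], [-38, -45, 0], [-38, -45, 0], [-38, -45, 0], [-38, -45, 0]], "dr": [[0, 0, 0], [0, 0, 0], [0, 0, 0], [0, 0, 0], [0, 0, 0]], "jaw": [0, 0, 0, 0, 0]}}

```text
time: 1.35
tcp_pos: [0.4321, 0.0671, 0.2067]
ee_rot: [0.218, 0.976, 0.0, 0.0]
wrist_force: [-0.0, 0.0, 0.4]
width: 0.0881
grip_force: 0.0
```

>>> {"method": "apply_moves", "body": {"travel": [[-38, -45, 0], [-38, -45, 0], [-38, -45, 0], [-38, -45, 0], [-20, -24, 0]], "dr": [[0, 0, 0], [0, 0, 0], [0, 0, 0], [0, 0, 0], [0, 0, 0]], "jaw": [0, 0, 0, 0, 0]}}

```text
time: 1.98
tcp_pos: [0.5012, -0.1916, 0.2064]
ee_rot: [0.219, 0.976, -0.0, -0.0]
wrist_force: [0.1, 0.8, 0.9]
width: 0.0882
grip_force: 0.0
```

```bash
cat >> h.py <<'E'
from scipy.spatial.transform import Rotation as Ro
def to(s,x,y,z):
    d=Ro.from_quat(s["ee_rot"]).inv().apply(np.array([x,y,z])-s["tcp_pos"]*1000); return d.round(1)
def show(s): print("t",round(s["time"],2),"tcp",(s["tcp_pos"]*1000).round(1),"q",s["ee_rot"].round(4),"F",s["wrist_force"].round(1),"w",round(s["width"],4),"g",round(s["grip_force"],1))
E
python3 - <<'E'
from h import *
from cell import env
s=env.get_state(); show(s); print(to(s,519.5,-243.4,80))
E
```

```text
t 1.98 tcp [ 501.2 -191.6  206.4] q [ 2.188e-01  9.758e-01 -1.000e-04 -3.000e-04] F [0.1 0.8 0.9] w 0.0882 g 0.0
[-38.7 -39.  126.4]
```

>>> {"method": "apply_moves", "body": {"travel": [[-20, -20, 20], [-18, -19, 40], [0, 0, 45], [0, 0, 20], [0, 0, 0]], "dr": [[0, 0, 0], [0, 0, 0], [0, 0, 0], [0, 0, 0], [0, 0, 0]], "jaw": [0, 0, 0, 0, 0]}}

```text
time: 2.6
tcp_pos: [0.5176, -0.2393, 0.0801]
ee_rot: [0.218, 0.976, 0.001, -0.002]
wrist_force: [0.1, -0.7, 0.8]
width: 0.088
grip_force: 0.0
```

```bash
python3 - <<'E'
from h import *
from cell import env
t=env.snapshot("side"); cv2.imwrite("pics/a1.png",cv2.resize(t["color"][150:350,200:460],(780,600)))
s=env.get_state(); show(s); print(to(s,519.5,-243.4,15))
E
```

```text
t 2.65 tcp [ 519. -240.   82.] q [ 2.175e-01  9.761e-01  1.000e-04 -3.000e-04] F [ 0.1 -0.2  0.6] w 0.088 g 0.0
[-1.9 -2.9 67. ]
```

View pics/a1.png

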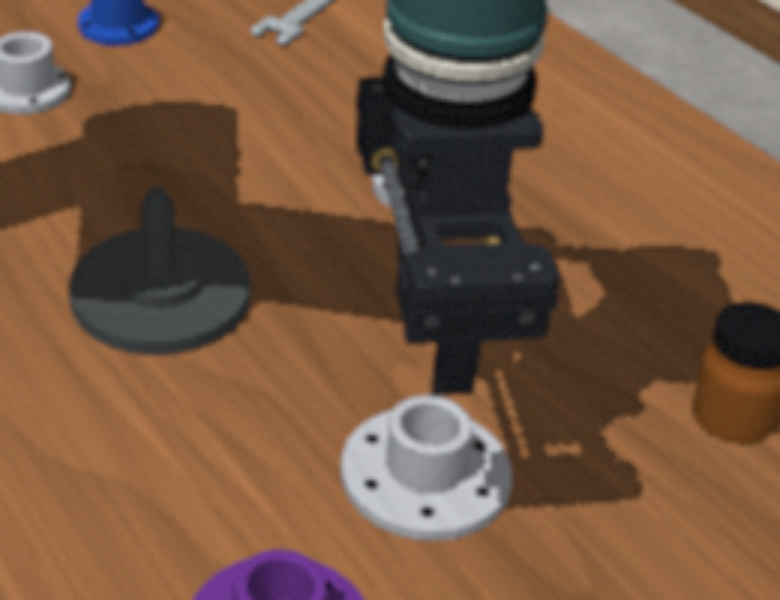

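The near fingertip is at about (352,280) full-image, just above the neck's rear edge. I check this against the projection.

```bash
python3 - <<'E'
from h import *
from cell import env
s=env.get_state(); t=dict(np.load("side0.npz")); R=Ro.from_quat(s["ee_rot"])
for d in(-.044,-.055,0,.044):
    P=s["tcp_pos"]+R.apply([0,d,0]); print(d,P.round(3),cv2.projectPoints(P[None],t["rvec"],t["tvec"],t["mtx"],None)[0].ravel().round(1))
p=cloud(env.snapshot("side")); q=p[272:280,346:357].reshape(-1,3); print(np.nanmedian(q,axis=0),q[::9].round(3).tolist())
E
```

```text
-0.044 [ 0.5   -0.28   0.082] [348.3 291.2]
-0.055 [ 0.496 -0.29   0.082] [349.6 296.1]
0 [ 0.519 -0.24   0.082] [343.3 272.9]
0.044 [ 0.538 -0.2    0.082] [338.7 256. ]
[ 0.49098199 -0.292622    0.13045822] [[0.483, -0.29, 0.139], [0.497, -0.294, 0.137], [0.494, -0.293, 0.135], [0.491, -0.292, 0.133], [0.489, -0.29, 0.131], [0.487, -0.289, 0.128], [0.498, -0.296, 0.129], [0.496, -0.294, 0.126], [0.494, -0.293, 0.124], [0.491, -0.291, 0.122]]
```

```bash
python3 - <<'E'
from h import *
from cell import env
s=env.get_state(); show(s)
t=env.snapshot("side"); p=cloud(t); z0=dict(np.load("side0.npz"))["z_map"]
for v in range(240,300,4): print(v,[tuple((p[v,u]*1000).round().tolist()) for u in (344,348,352,356)], (t["z_map"]-z0)[v,352].round(3), t["color"][v,352])
b=env.snapshot("top"); q=cloud(b); m=(np.hypot(q[...,0]-.52,q[...,1]+.24)<.12)&(q[...,2]>.06); print(m.sum(), np.nanmin(q[m][:,2]) if m.any() else None)
E
```

```text
t 2.7 tcp [ 520.  -240.5   83.3] q [ 2.174e-01  9.761e-01 -2.000e-04  9.000e-04] F [-0.4 -0.6  0.2] w 0.0881 g 0.0
240 [(458.0, -308.0, 223.0), (465.0, -309.0, 221.0), (468.0, -313.0, 223.0), (473.0, -315.0, 222.0)] -0.361 [59 57 55]
244 [(454.0, -315.0, 223.0), (459.0, -316.0, 221.0), (465.0, -318.0, 221.0), (470.0, -320.0, 220.0)] -0.351 [36 32 30]
248 [(455.0, -314.0, 214.0), (460.0, -316.0, 214.0), (466.0, -317.0, 213.0), (469.0, -322.0, 214.0)] -0.34 [34 31 28]
252 [(457.0, -312.0, 206.0), (462.0, -315.0, 205.0), (467.0, -317.0, 205.0), (472.0, -319.0, 204.0)] -0.318 [35 31 29]
256 [(460.0, -309.0, 194.0), (467.0, -309.0, 192.0), (471.0, -313.0, 193.0), (476.0, -316.0, 193.0)] -0.295 [26 25 23]
260 [(463.0, -306.0, 184.0), (467.0, -310.0, 185.0), (472.0, -313.0, 185.0), (478.0, -315.0, 184.0)] -0.283 [31 29 27]
264 [(595.0, -147.0, -1.0), (484.0, -292.0, 156.0), (490.0, -294.0, 155.0), (495.0, -296.0, 154.0)] -0.235 [30 23 20]
268 [(586.0, -159.0, 1.0), (485.0, -291.0, 147.0), (490.0, -294.0, 147.0), (496.0, -296.0, 147.0)] -0.224 [28 25 24]
272 [(581.0, -167.0, -1.0), (487.0, -290.0, 137.0), (491.0, -294.0, 138.0), (497.0, -297.0, 138.0)] -0.207 [26 26 23]
276 [(573.0, -177.0, 1.0), (488.0, -290.0, 129.0), (493.0, -293.0, 129.0), (500.0, -294.0, 127.0)] -0.189 [25 20 20]
280 [(568.0, -185.0, -1.0), (489.0, -289.0, 120.0), (497.0, -290.0, 116.0), (587.0, -197.0, -0.0)] -0.169 [ 53  84 123]
284 [(531.0, -231.0, 44.0), (537.0, -234.0, 43.0), (574.0, -202.0, 0.0), (581.0, -206.0, -0.0)] -0.001 [120 133 164]
288 [(531.0, -232.0, 34.0), (534.0, -238.0, 38.0), (537.0, -245.0, 43.0), (575.0, -213.0, -2.0)] 0.001 [198 193 189]
292 [(531.0, -233.0, 26.0), (534.0, -240.0, 31.0), (534.0, -250.0, 39.0), (537.0, -257.0, 43.0)] 0.001 [140 136 135]
296 [(530.0, -235.0, 18.0), (535.0, -240.0, 20.0), (524.0, -263.0, 45.0), (536.0, -260.0, 37.0)] -0.001 [192 188 185]
8627 0.18687432336310966
```

```bash
python3 - <<'E'
from h import *
from cell import env
t=dict(np.load("side0.npz")); p=cloud(t)
q=p.reshape(-1,3); v,u=np.indices((420,560)); k=(np.hypot(q[:,0]-.287,q[:,1]-.611)<.09)&(q[:,2]>.05)
o=np.argsort(q[k][:,2])[:12]; print((q[k][o]*1000).round(), list(zip(u.ravel()[k][o],v.ravel()[k][o])))
s=env.get_state(); show(s); print(s["joints"].round(4))
t=env.snapshot("side"); q=cloud(t).reshape(-1,3);k=(np.hypot(q[:,0]-.51,q[:,1]+.26)<.08)&(q[:,2]>.06)
o=np.argsort(q[k][:,2])[:12]; print((q[k][o]*1000).round().tolist())
E
```

```text
[[301. 657. 236.]
 [303. 654. 236.]
 [316. 655. 237.]
 [299. 655. 237.]
 [268. 562. 237.]
 [296. 652. 238.]
 [272. 558. 238.]
 [308. 652. 239.]
 [274. 564. 239.]
 [266. 560. 239.]
 [270. 557. 239.]
 [299. 655. 239.]] [(np.int64(79), np.int64(55)), (np.int64(80), np.int64(55)), (np.int64(85), np.int64(54)), (np.int64(78), np.int64(55)), (np.int64(73), np.int64(67)), (np.int64(77), np.int64(55)), (np.int64(75), np.int64(67)), (np.int64(82), np.int64(54)), (np.int64(75), np.int64(66)), (np.int64(72), np.int64(67)), (np.int64(74), np.int64(67)), (np.int64(78), np.int64(54))]
t 2.8 tcp [ 520.7 -240.8   84.2] q [ 2.174e-01  9.761e-01 -5.000e-04  1.900e-03] F [ 0.2  0.3 -0.1] w 0.0878 g 0.0
[-0.4766  0.1789  1.9464 -0.      1.0123 -1.6091]
[[501.0, -294.0, 120.0], [502.0, -295.0, 120.0], [503.0, -296.0, 120.0], [487.0, -287.0, 121.0], [495.0, -292.0, 121.0], [496.0, -293.0, 121.0], [504.0, -297.0, 121.0], [498.0, -295.0, 122.0], [491.0, -291.0, 122.0], [535.0, -189.0, 122.0], [490.0, -291.0, 122.0], [496.0, -294.0, 122.0]]
```

The camera shows the fingertips at z≈0.120 and the body's underside at 0.184. The state reports TCP z=0.084, about 35 mm lower. The reading also drifts, so I let it settle and recheck before descending.

>>> {"method": "apply_moves", "body": {"travel": [[0, 0, 0], [0, 0, 0], [0, 0, 0], [0, 0, 0]], "dr": [[0, 0, 0], [0, 0, 0], [0, 0, 0], [0, 0, 0]], "jaw": [0, 0, 0, 0]}}

```text
time: 3.35
tcp_pos: [0.519, -0.2403, 0.0819]
ee_rot: [0.218, 0.976, 0.0, -0.0]
wrist_force: [-0.9, -0.3, 0.2]
width: 0.0884
grip_force: 0.0
```

```bash
cat >> h.py <<'E'
def tip(p,x,y,lo=.06,r=.09):
    q=p.reshape(-1,3); q=q[(np.hypot(q[:,0]-x,q[:,1]-y)<r)&(q[:,2]>lo)]
    return np.sort(q[:,2])[:8].round(3).tolist() if len(q) else None
E
python3 - <<'E'
from h import *
from cell import env
s=env.get_state(); show(s); t=env.snapshot("side"); p=cloud(t); print(tip(p,.51,-.25)); 
b=env.snapshot("top"); cv2.imwrite("pics/b1.png",np.hstack([cv2.resize(b["color"][150:290,330:470],(390,390)),cv2.resize(t["color"][220:350,270:400],(390,390))]))
s=env.get_state();show(s)
# finger geometry: near finger slab outline in tool frame
R=Ro.from_quat(s["ee_rot"]); q=p.reshape(-1,3); q=q[(np.hypot(q[:,0]-.52,q[:,1]+.24)<.12)&(q[:,2]>.06)&(q[:,2]<.24)]
l=R.inv().apply(q-s["tcp_pos"])*1000
for a in range(-140,0,10):
    m=(l[:,2]>=a)&(l[:,2]<a+10); 
    if m.any(): print(a,m.sum(),l[m].min(0).round(),l[m].max(0).round())
E
```

```text
t 3.35 tcp [ 519.  -240.3   81.9] q [ 0.2176  0.976   0.     -0.    ] F [-0.9 -0.3  0.2] w 0.0884 g 0.0
[0.113, 0.116, 0.116, 0.117, 0.117, 0.119, 0.119, 0.12]
t 3.45 tcp [ 519.  -240.3   81.8] q [ 2.176e-01  9.760e-01  0.000e+00 -1.000e-04] F [ 0.  -0.4  0.4] w 0.0881 g 0.0
-140 1224 [ -33.  -96. -140.] [  36.   92. -130.]
-130 319 [ -34.  -94. -130.] [  36.   87. -120.]
-120 423 [ -32.  -91. -120.] [  35.   83. -110.]
-110 318 [ -33.  -88. -110.] [  36.   80. -100.]
-100 81 [ -32.  -88. -100.] [ 35.  56. -94.]
-90 6 [  9.  50. -89.] [ 12.  60. -80.]
-80 42 [-10. -64. -79.] [ 12.  51. -70.]
-70 72 [ -9. -62. -70.] [ 11.  47. -60.]
-60 73 [ -9. -62. -60.] [ 12.  59. -50.]
-50 79 [-10. -62. -50.] [ 12.  57. -40.]
-40 24 [ -9. -60. -40.] [ 12.  52. -31.]
```

View pics/b1.png

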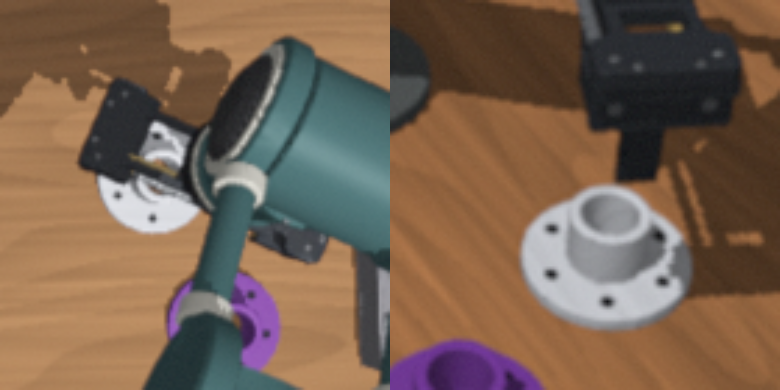

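The visible gripper is centred on the tool axis laterally, but its tips sit about 33 mm short of the reported TCP. The body offset agrees with this. I take true tip z ≈ reported + 33 mm and descend by vision.

>>> {"method": "apply_moves", "body": {"travel": [[-1.5, -3.5, 15], [0, 0, 25], [0, 0, 15], [0, 0, 0], [0, 0, 0]], "dr": [[0, 0, 0], [0, 0, 0], [0, 0, 0], [0, 0, 0], [0, 0, 0]], "jaw": [0, 0, 0, 0, 0]}}

```text
time: 4.08
tcp_pos: [0.5193, -0.2443, 0.0272]
ee_rot: [0.218, 0.976, -0.0, 0.0]
wrist_force: [-0.2, 0.2, -0.4]
width: 0.088
grip_force: 0.0
```

```bash
cat >> h.py <<'E'
def slab(p,s):
    "near-finger outline in the tool frame, mm"
    q=p.reshape(-1,3); q=q[q[:,2]>.005]; l=Ro.from_quat(s["ee_rot"]).inv().apply(q-s["tcp_pos"])*1000
    m=(abs(l[:,0])<16)&(l[:,1]<-42)&(l[:,1]>-68)&(l[:,2]>-80)&(l[:,2]<-15); l=l[m]
    print("finger n",len(l),"x",np.percentile(l[:,0],[2,98]).round(1),"back y",np.percentile(l[:,1],[5,50]).round(1),"tip z",np.sort(l[:,2])[-6:].round(1))
E
python3 - <<'E'
from h import *
from cell import env
t=env.snapshot("side"); s=env.get_state(); show(s); p=cloud(t); slab(p,s); print(circ(p,s["tcp_pos"][:2],.03,.04,.047))
cv2.imwrite("pics/a2.png",cv2.resize(t["color"][230:350,270:400],(780,600)))
E
```

```text
t 4.12 tcp [ 519.7 -244.5   27.6] q [ 2.176e-01  9.760e-01 -2.000e-04  7.000e-04] F [0.3 0.4 0.2] w 0.0884 g 0.0
finger n 213 x [-8.4 11.7] back y [-62.1 -59.5] tip z [-35.6 -35.2 -34.5 -34.2 -33.1 -32.6]
[506.6, -243.7, 20.8, 96.0, 43.8]
```

View pics/a2.png

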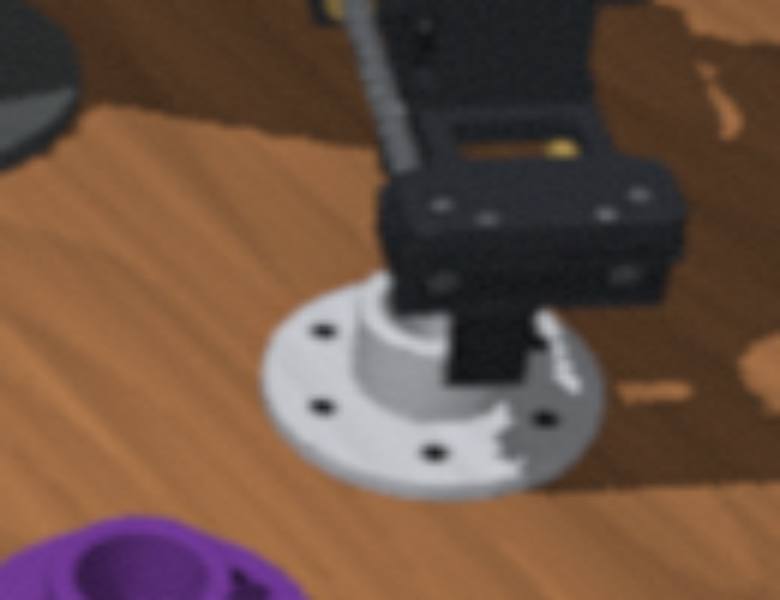

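The near finger straddles the neck, with its tip at about 60 mm. Going down another 44 mm puts the tips about 6 mm above the disc, then I close.

>>> {"method": "apply_moves", "body": {"travel": [[0, 0, 15], [0, 0, 15], [0, 0, 9], [0, 0, 5], [0, 0, 0]], "dr": [[0, 0, 0], [0, 0, 0], [0, 0, 0], [0, 0, 0], [0, 0, 0]], "jaw": [0, 0, 0, 0, 0]}}

```text
time: 4.75
tcp_pos: [0.5186, -0.2439, -0.0177]
ee_rot: [0.218, 0.976, 0.0, -0.001]
wrist_force: [0.1, -0.6, 0.3]
width: 0.0881
grip_force: 0.0
```

```bash
python3 - <<'E'
from h import *
from cell import env
t=env.snapshot("side"); s=env.get_state(); show(s); p=cloud(t); slab(p,s)
E
```

```text
t 4.8 tcp [ 519.  -244.1  -17.2] q [ 2.176e-01  9.760e-01  0.000e+00 -1.000e-04] F [-0.6 -0.1  0.5] w 0.088 g 0.0
finger n 227 x [-14.3  13.6] back y [-61.6 -58.9] tip z [-22.7 -22.6 -22.5 -22.3 -22.3 -22.2]
```

>>> {"method": "apply_moves", "body": {"travel": [[0, 0, 0], [0, 0, 0], [0, 0, 0], [0, 0, 0], [0, 0, 0]], "dr": [[0, 0, 0], [0, 0, 0], [0, 0, 0], [0, 0, 0], [0, 0, 0]], "jaw": [60, 120, 180, 180, 180]}}

```text
time: 5.42
tcp_pos: [0.519, -0.2442, -0.017]
ee_rot: [0.218, 0.976, -0.0, 0.0]
wrist_force: [-0.6, 0.6, 0.7]
width: 0.0462
grip_force: 30.0
```

Gripped at 30 N. I lift slowly and check.

>>> {"method": "apply_moves", "body": {"travel": [[0, 0, -8], [0, 0, -22], [0, 0, -35], [0, 0, -35], [0, 0, -20]], "dr": [[0, 0, 0], [0, 0, 0], [0, 0, 0], [0, 0, 0], [0, 0, 0]], "jaw": [180, 180, 180, 180, 180]}}

```text
time: 6.05
tcp_pos: [0.5196, -0.2444, 0.1049]
ee_rot: [0.218, 0.976, -0.0, 0.001]
wrist_force: [-0.2, 0.2, -3.3]
width: 0.0466
grip_force: 30.0
```

```bash
python3 - <<'E'
from h import *
from cell import env
t=env.snapshot("side"); s=env.get_state(); show(s); p=cloud(t)
x,y,z=s["tcp_pos"]; print(circ(p,(x,y),.075,.09,.185),tip(p,x,y,.06)); print(to(s,459.5,-17.8,100))
E
```

```text
t 6.1 tcp [ 520.9 -245.1  107.2] q [ 2.177e-01  9.760e-01 -7.000e-04  2.600e-03] F [ 0.9  0.4 -1.3] w 0.0469 g 30.0
[517.5, -245.6, 50.4, 1518.0, 132.3] [0.121, 0.122, 0.122, 0.122, 0.122, 0.123, 0.123, 0.123]
[152.1 179.7   6.3]
```

Held, underside about 121 mm up, force shows the weight. I move over the stand.

>>> {"method": "apply_moves", "body": {"travel": [[16, 19, 0], [35, 41, 0], [43, 52, 0], [35, 42, 0], [21.5, 25, 0]], "dr": [[0, 0, 0], [0, 0, 0], [0, 0, 0], [0, 0, 0], [0, 0, 0]], "jaw": [180, 180, 180, 180, 180]}}

```text
time: 6.72
tcp_pos: [0.4561, -0.0197, 0.1005]
ee_rot: [0.217, 0.976, 0.0, -0.003]
wrist_force: [0.5, -0.1, -2.5]
width: 0.0467
grip_force: 30.0
```

>>> {"method": "apply_moves", "body": {"travel": [[0, 0, 0], [0, 0, 0], [0, 0, 0]], "dr": [[0, 0, 0], [0, 0, 0], [0, 0, 0]], "jaw": [180, 180, 180]}}

```text
time: 7.1
tcp_pos: [0.4598, -0.0235, 0.1024]
ee_rot: [0.218, 0.976, -0.0, -0.0]
wrist_force: [0.1, 0.3, -3.4]
width: 0.0465
grip_force: 30.0
```

```bash
python3 - <<'E'
from h import *
from cell import env
t=env.snapshot("side"); s=env.get_state(); show(s); p=cloud(t)
x,y,z=s["tcp_pos"]; print("flange disc",circ(p,(x,y),.075,.115,.14),tip(p,x,y,.1)); print("foot",circ(p,(.458,-.019),.075,.006,.02),"0:",circ(cloud(dict(np.load("side0.npz"))),(.458,-.019),.075,.006,.02)); 
cv2.imwrite("pics/a3.png",cv2.resize(t["color"][120:300,150:390],(800,600)))
E
```

```text
t 7.15 tcp [459.9 -23.6 102.6] q [ 2.182e-01  9.759e-01 -1.000e-04 -3.000e-04] F [ 0.5 -0.3 -2.8] w 0.0463 g 30.0
flange disc [458.2, -26.4, 50.3, 919.0, 129.4] [0.119, 0.119, 0.119, 0.119, 0.119, 0.12, 0.12, 0.12]
foot [458.3, -18.6, 63.7, 1445.0, 14.1] 0: [457.6, -18.2, 63.8, 1445.0, 14.0]
```

View pics/a3.png

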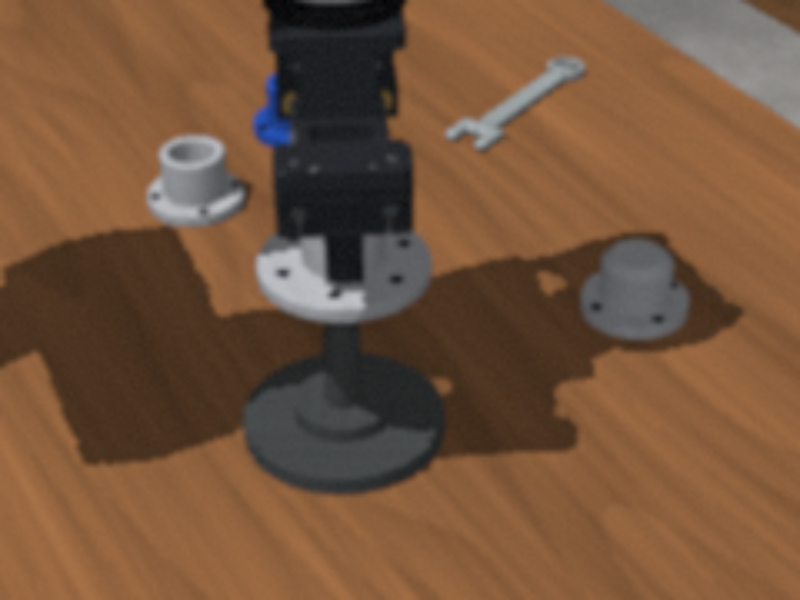

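The flange hangs level over the stand, with the spindle visible just under the disc. It is about 7 mm short in y, so I correct and lower part way.

>>> {"method": "apply_moves", "body": {"travel": [[4, 6, 0], [0, 0, 15], [0, 0, 5], [0, 0, 0], [0, 0, 0]], "dr": [[0, 0, 0], [0, 0, 0], [0, 0, 0], [0, 0, 0], [0, 0, 0]], "jaw": [180, 180, 180, 180, 180]}}

```text
time: 7.78
tcp_pos: [0.459, -0.0159, 0.0829]
ee_rot: [0.218, 0.976, -0.0, 0.0]
wrist_force: [0.7, 0.6, -3.1]
width: 0.0465
grip_force: 30.0
```

```bash
cat >> h.py <<'E'
def disc(p,s,a,b):
    x,y,z=s["tcp_pos"]; return circ(p,(x,y),.075,z+a,z+b)
E
python3 - <<'E'
from h import *
from cell import env
t=env.snapshot("side"); s=env.get_state(); show(s); p=cloud(t)
print("flange disc",disc(p,s,.012,.035),tip(p,*s["tcp_pos"][:2],.088))
b=env.snapshot("top"); q=cloud(b); print("top disc",disc(q,s,.012,.035))
E
```

```text
t 7.83 tcp [459.2 -15.9  83.1] q [2.177e-01 9.760e-01 0.000e+00 2.000e-04] F [-0.4 -0.1 -3.3] w 0.0463 g 30.0
flange disc [456.9, -19.2, 50.4, 875.0, 109.9] [0.098, 0.098, 0.1, 0.1, 0.1, 0.1, 0.1, 0.101]
top disc [503.3, -20.1, 22.7, 63.0, 111.3]
```

Centred on the spindle to within about 1 mm. Lowering.

>>> {"method": "apply_moves", "body": {"travel": [[0, 0, 10], [0, 0, 10], [0, 0, 10], [0, 0, 10], [0, 0, 0]], "dr": [[0, 0, 0], [0, 0, 0], [0, 0, 0], [0, 0, 0], [0, 0, 0]], "jaw": [180, 180, 180, 180, 180]}}

```text
time: 8.5
tcp_pos: [0.4577, -0.0157, 0.0416]
ee_rot: [0.218, 0.976, -0.0, -0.001]
wrist_force: [-0.2, -0.3, -3.1]
width: 0.0466
grip_force: 30.0
```

>>> {"method": "apply_moves", "body": {"travel": [[0, 0, 12], [0, 0, 10], [0, 0, 7], [0, 0, 0], [0, 0, 0]], "dr": [[0, 0, 0], [0, 0, 0], [0, 0, 0], [0, 0, 0], [0, 0, 0]], "jaw": [180, 180, 180, 180, 180]}}

```text
time: 9.12
tcp_pos: [0.4592, -0.0158, 0.014]
ee_rot: [0.218, 0.976, 0.0, 0.0]
wrist_force: [-0.1, 0.9, -2.8]
width: 0.0467
grip_force: 30.0
```

Now 7 mm remain. I approach gently until contact force shows.

>>> {"method": "apply_moves", "body": {"travel": [[0, 0, 3], [0, 0, 2], [0, 0, 1], [0, 0, 0], [0, 0, 0]], "dr": [[0, 0, 0], [0, 0, 0], [0, 0, 0], [0, 0, 0], [0, 0, 0]], "jaw": [180, 180, 180, 180, 180]}}

```text
time: 9.75
tcp_pos: [0.459, -0.0158, 0.008]
ee_rot: [0.218, 0.976, -0.0, 0.0]
wrist_force: [0.2, -0.5, -2.8]
width: 0.0466
grip_force: 30.0
```

>>> {"method": "apply_moves", "body": {"travel": [[0, 0, 1], [0, 0, 0], [0, 0, 0]], "dr": [[0, 0, 0], [0, 0, 0], [0, 0, 0]], "jaw": [180, 180, 180]}}

```text
time: 10.12
tcp_pos: [0.4591, -0.0158, 0.007]
ee_rot: [0.218, 0.976, 0.0, 0.0]
wrist_force: [-0.1, 0.0, -2.5]
width: 0.0466
grip_force: 30.0
```

>>> {"method": "apply_moves", "body": {"travel": [[0, 0, 0.6], [0, 0, 0], [0, 0, 0]], "dr": [[0, 0, 0], [0, 0, 0], [0, 0, 0]], "jaw": [180, 180, 180]}}

```text
time: 10.5
tcp_pos: [0.4592, -0.0158, 0.007]
ee_rot: [0.218, 0.976, 0.0, 0.0]
wrist_force: [-2.7, 0.6, 4.8]
width: 0.0468
grip_force: 30.0
```

```bash
python3 - <<'E'
from h import *
from cell import env
t=env.snapshot("side"); s=env.get_state(); show(s); p=cloud(t)
c=(.457,-.0192); print("disc",circ(p,c,.06,.028,.04),"ring",circ(p,c,.04,.06,.08))
E
```

```text
t 10.55 tcp [459.1 -15.8   7. ] q [ 2.176e-01  9.760e-01 -0.000e+00  1.000e-04] F [-2.5  1.1  6.3] w 0.0468 g 30.0
disc [456.3, -18.9, 50.7, 697.0, 34.1] ring [441.8, -51.6, 9.7, 38.0, 63.7]
```

Contact felt (+8 N) and the disc top is at 34 mm, so the large flange is home. I release, rise and go to the small one.

>>> {"method": "apply_moves", "body": {"travel": [[0, 0, 0], [0, 0, 0], [0, 0, 0], [0, 0, 0], [0, 0, 0]], "dr": [[0, 0, 0], [0, 0, 0], [0, 0, 0], [0, 0, 0], [0, 0, 0]], "jaw": [120, 60, 0, 0, 0]}}

```text
time: 11.18
tcp_pos: [0.459, -0.0158, 0.0062]
ee_rot: [0.218, 0.976, 0.0, 0.0]
wrist_force: [-0.4, -0.7, -0.2]
width: 0.0841
grip_force: 0.0
```

>>> {"method": "apply_moves", "body": {"travel": [[0, 0, -8], [0, 0, -20], [0, 0, -30], [0, 0, -30], [0, 0, -12]], "dr": [[0, 0, 0], [0, 0, 0], [0, 0, 0], [0, 0, 0], [0, 0, 0]], "jaw": [0, 0, 0, 0, 0]}}

```text
time: 11.8
tcp_pos: [0.4605, -0.0159, 0.1087]
ee_rot: [0.218, 0.976, 0.0, 0.002]
wrist_force: [-0.1, 0.2, 0.0]
width: 0.0882
grip_force: 0.0
```

>>> {"method": "apply_moves", "body": {"travel": [[12, 32, 0], [21, 57, 0], [22, 60, 0], [22, 60, 0], [16, 44, 0]], "dr": [[0, 0, 0], [0, 0, 0], [0, 0, 0], [0, 0, 0], [0, 0, 0]], "jaw": [0, 0, 0, 0, 0]}}

```text
time: 12.42
tcp_pos: [0.4815, 0.2523, 0.1058]
ee_rot: [0.217, 0.976, -0.0, -0.0]
wrist_force: [0.4, 0.2, 0.2]
width: 0.0884
grip_force: 0.0
```

>>> {"method": "apply_moves", "body": {"travel": [[8, 21, 0], [0, 0, 0], [0, 0, 0], [0, 0, 0]], "dr": [[0, 0, 0], [0, 0, 0], [0, 0, 0], [0, 0, 0]], "jaw": [0, 0, 0, 0]}}

```text
time: 12.92
tcp_pos: [0.4836, 0.2708, 0.1061]
ee_rot: [0.218, 0.976, -0.0, -0.0]
wrist_force: [-0.2, -0.0, 0.5]
width: 0.088
grip_force: 0.0
```

```bash
python3 - <<'E'
from h import *
from cell import env
t=env.snapshot("side"); s=env.get_state(); show(s); p=cloud(t); slab(p,s); print(to(s,484.3,275.5,28))
c=(.457,-.0192); print("large disc",circ(p,c,.06,.028,.04),"ring",circ(p,c,.04,.06,.075))
c=(.482,.273); print("small disc",circ(p,c,.05,.006,.018),"ring",circ(p,c,.04,.038,.05))
q=cloud(env.snapshot("top"));c=(.46,-.016); print("top large disc",circ(q,c,.06,.028,.04),"ring",circ(q,c,.04,.06,.075),"tip",circ(q,c,.03,.08,.1))
cv2.imwrite("pics/a4.png",cv2.resize(t["color"][60:300,130:450],(800,600)))
E
```

```text
t 12.97 tcp [483.7 270.9 106.3] q [ 2.185e-01  9.758e-01 -2.000e-04 -1.000e-04] F [ 0.1 -0.6 -1.1] w 0.0883 g 0.0
finger n 183 x [-9.2 10.9] back y [-63.9 -60.4] tip z [-32.8 -32.4 -31.9 -31.7 -31.7 -31.3]
[ 1.4  4.5 78.3]
large disc [457.6, -16.5, 51.5, 873.0, 34.1] ring [457.7, -18.3, 25.3, 259.0, 67.4]
small disc [481.6, 271.3, 37.0, 220.0, 10.2] ring [484.6, 272.8, 26.0, 141.0, 42.9]
top large disc [460.7, -13.4, 49.9, 990.0, 35.0] ring [460.7, -13.4, 23.7, 163.0, 68.7] tip [460.4, -15.0, 9.4, 51.0, 85.5]
```

View pics/a4.png

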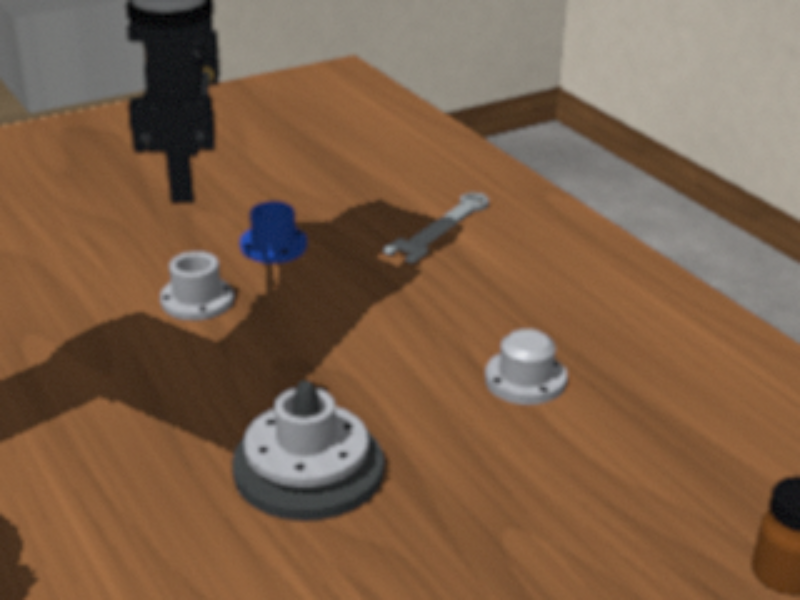

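The large flange sits on the shoulder, disc top at 34 mm and ring at about 68 mm, with the spindle tip showing. The small flange is right below the gripper at about (208,174) full-image. The blue part is clear of the fingers. Descending.

>>> {"method": "apply_moves", "body": {"travel": [[1.5, 3.5, 15], [0, 0, 35], [0, 0, 20], [0, 0, 8], [0, 0, 0]], "dr": [[0, 0, 0], [0, 0, 0], [0, 0, 0], [0, 0, 0], [0, 0, 0]], "jaw": [0, 0, 0, 0, 0]}}

```text
time: 13.65
tcp_pos: [0.4832, 0.2758, 0.0274]
ee_rot: [0.218, 0.976, -0.001, -0.001]
wrist_force: [0.6, -0.3, -0.3]
width: 0.0883
grip_force: 0.0
```

```bash
python3 - <<'E'
from h import *
from cell import env
t=env.snapshot("side"); s=env.get_state(); show(s); p=cloud(t); slab(p,s)
cv2.imwrite("pics/a5.png",cv2.resize(t["color"][110:210,150:280],(780,600)))
E
```

```text
t 13.7 tcp [483.9 276.2  28.3] q [0.2177 0.976  0.     0.    ] F [-0.1  0.5  0.1] w 0.088 g 0.0
finger n 159 x [-8.8 11.5] back y [-63.7 -60.8] tip z [-35.2 -34.6 -34.  -33.8 -33.5 -33.5]
```

View pics/a5.png

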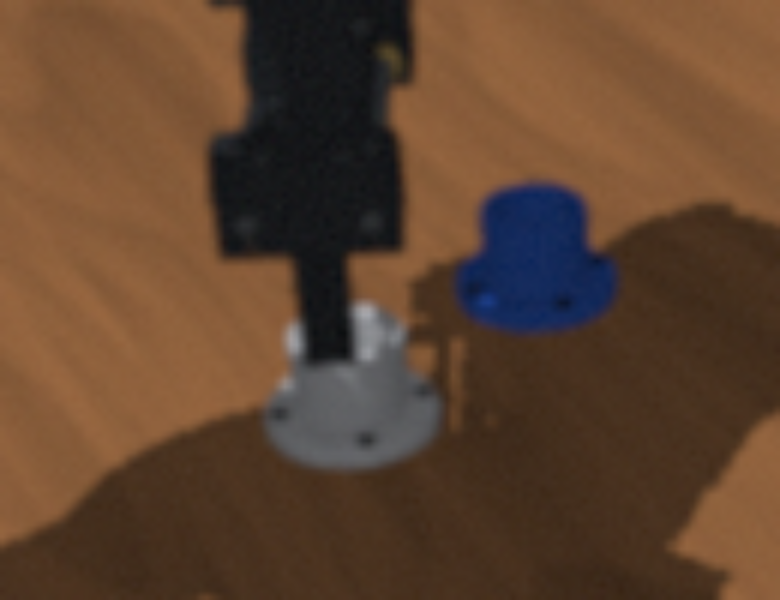

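The fingers straddle the small flange's neck and the blue part is clear. Descend and grip.

>>> {"method": "apply_moves", "body": {"travel": [[-0.5, -1.5, 15], [0, 0, 15], [0, 0, 10], [0, 0, 5], [0, 0, 0]], "dr": [[0, 0, 0], [0, 0, 0], [0, 0, 0], [0, 0, 0], [0, 0, 0]], "jaw": [0, 0, 0, 0, 0]}}

```text
time: 14.32
tcp_pos: [0.4832, 0.2744, -0.0173]
ee_rot: [0.218, 0.976, -0.0, -0.0]
wrist_force: [-0.2, -1.0, -0.1]
width: 0.0882
grip_force: 0.0
```

>>> {"method": "apply_moves", "body": {"travel": [[0, 0, 0], [0, 0, 0], [0, 0, 0], [0, 0, 0], [0, 0, 0]], "dr": [[0, 0, 0], [0, 0, 0], [0, 0, 0], [0, 0, 0], [0, 0, 0]], "jaw": [60, 120, 180, 180, 180]}}

```text
time: 14.95
tcp_pos: [0.4838, 0.2747, -0.0165]
ee_rot: [0.218, 0.976, 0.0, 0.0]
wrist_force: [-0.8, -0.3, 1.2]
width: 0.0473
grip_force: 30.0
```

>>> {"method": "apply_moves", "body": {"travel": [[0, 0, -8], [0, 0, -22], [0, 0, -38], [0, 0, -40], [0, 0, -22]], "dr": [[0, 0, 0], [0, 0, 0], [0, 0, 0], [0, 0, 0], [0, 0, 0]], "jaw": [180, 180, 180, 180, 180]}}

```text
time: 15.58
tcp_pos: [0.4845, 0.275, 0.116]
ee_rot: [0.218, 0.976, 0.001, 0.001]
wrist_force: [0.6, -0.6, -2.4]
width: 0.0479
grip_force: 30.0
```

>>> {"method": "apply_moves", "body": {"travel": [[-8, -22, 0], [-16, -42, 0], [-19, -50, 0], [-19, -50, 0], [-18, -48, 0]], "dr": [[0, 0, 0], [0, 0, 0], [0, 0, 0], [0, 0, 0], [0, 0, 0]], "jaw": [180, 180, 180, 180, 180]}}

```text
time: 16.2
tcp_pos: [0.4635, 0.046, 0.1116]
ee_rot: [0.218, 0.976, -0.001, -0.001]
wrist_force: [1.2, -1.3, -1.8]
width: 0.0477
grip_force: 30.0
```

>>> {"method": "apply_moves", "body": {"travel": [[-14, -38, 0], [-8, -23, 0], [0, 0, 0], [0, 0, 0], [0, 0, 0]], "dr": [[0, 0, 0], [0, 0, 0], [0, 0, 0], [0, 0, 0], [0, 0, 0]], "jaw": [180, 180, 180, 180, 180]}}

```text
time: 16.82
tcp_pos: [0.4596, -0.0152, 0.1129]
ee_rot: [0.217, 0.976, 0.0, -0.0]
wrist_force: [0.0, -0.3, -2.3]
width: 0.0479
grip_force: 30.0
```

```bash
python3 - <<'E'
from h import *
from cell import env
t=env.snapshot("side"); s=env.get_state(); show(s); p=cloud(t); x,y,z=s["tcp_pos"]
print("small disc",circ(p,(x,y),.045,z+.012,z+.035),tip(p,x,y,.1))
c=(.457,-.0192); print("large disc",circ(p,c,.06,.028,.04))
cv2.imwrite("pics/a6.png",cv2.resize(t["color"][120:300,150:390],(800,600)))
E
```

```text
t 16.88 tcp [459.7 -15.2 113. ] q [ 2.170e-01  9.762e-01  0.000e+00 -3.000e-04] F [-0.4 -0.1 -2.7] w 0.0476 g 30.0
small disc [458.1, -18.4, 36.0, 430.0, 139.3] [0.129, 0.13, 0.13, 0.13, 0.13, 0.131, 0.131, 0.131]
large disc [456.6, -18.3, 51.6, 871.0, 34.2]
```

View pics/a6.png

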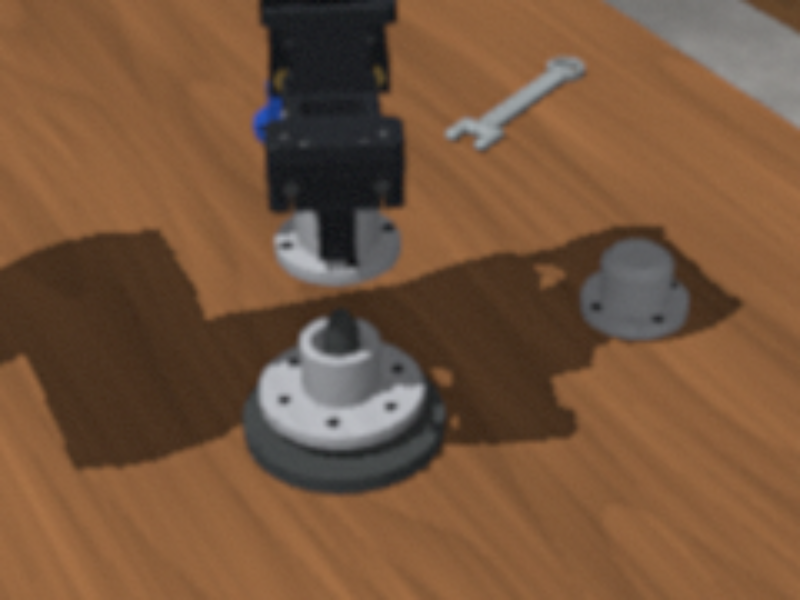

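The small flange hangs level over the spindle, with axes within about 1 mm. Lowering in steps.

>>> {"method": "apply_moves", "body": {"travel": [[0, -1, 15], [0, 0, 15], [0, 0, 8], [0, 0, 0], [0, 0, 0]], "dr": [[0, 0, 0], [0, 0, 0], [0, 0, 0], [0, 0, 0], [0, 0, 0]], "jaw": [180, 180, 180, 180, 180]}}

```text
time: 17.5
tcp_pos: [0.4598, -0.0168, 0.0754]
ee_rot: [0.218, 0.976, 0.0, 0.0]
wrist_force: [-0.5, -0.4, -1.0]
width: 0.0473
grip_force: 30.0
```

>>> {"method": "apply_moves", "body": {"travel": [[0, 0, 7], [0, 0, 7], [0, 0, 5], [0, 0, 1], [0, 0, 0]], "dr": [[0, 0, 0], [0, 0, 0], [0, 0, 0], [0, 0, 0], [0, 0, 0]], "jaw": [180, 180, 180, 180, 180]}}

```text
time: 18.12
tcp_pos: [0.4595, -0.0168, 0.0552]
ee_rot: [0.218, 0.976, -0.0, -0.0]
wrist_force: [-0.2, 0.1, -0.8]
width: 0.0478
grip_force: 30.0
```

>>> {"method": "apply_moves", "body": {"travel": [[0, 0, 1], [0, 0, 1], [0, 0, 0], [0, 0, 0]], "dr": [[0, 0, 0], [0, 0, 0], [0, 0, 0], [0, 0, 0]], "jaw": [180, 180, 180, 180]}}

```text
time: 18.62
tcp_pos: [0.4596, -0.0168, 0.0534]
ee_rot: [0.218, 0.976, 0.0, 0.0]
wrist_force: [0.1, 0.8, -2.1]
width: 0.0478
grip_force: 30.0
```

>>> {"method": "apply_moves", "body": {"travel": [[0, 0, 1], [0, 0, 0.8], [0, 0, 0], [0, 0, 0]], "dr": [[0, 0, 0], [0, 0, 0], [0, 0, 0], [0, 0, 0]], "jaw": [180, 180, 180, 180]}}

```text
time: 19.12
tcp_pos: [0.4595, -0.0168, 0.0515]
ee_rot: [0.218, 0.976, 0.0, -0.0]
wrist_force: [-0.8, 0.2, -1.2]
width: 0.0478
grip_force: 30.0
```

>>> {"method": "apply_moves", "body": {"travel": [[0, 0, 0.5], [0, 0, 0], [0, 0, 0]], "dr": [[0, 0, 0], [0, 0, 0], [0, 0, 0]], "jaw": [180, 180, 180]}}

```text
time: 19.5
tcp_pos: [0.4596, -0.0168, 0.0515]
ee_rot: [0.218, 0.976, -0.0, 0.0]
wrist_force: [-3.4, 0.9, 5.8]
width: 0.0478
grip_force: 30.0
```

```bash
python3 - <<'E'
from h import *
from cell import env
t=env.snapshot("side"); s=env.get_state(); show(s); p=cloud(t); c=(.457,-.0192)
print("small disc",circ(p,c,.045,.073,.085),"large",circ(p,c,.06,.028,.04))
E
```

```text
t 19.55 tcp [459.6 -16.8  51.5] q [ 2.176e-01  9.760e-01 -0.000e+00  1.000e-04] F [-2.4 -0.4  6.2] w 0.0473 g 30.0
small disc [458.0, -20.0, 35.9, 322.0, 78.1] large [456.8, -18.0, 51.0, 817.0, 34.1]
```

The small flange is in contact, with its disc top at 78 mm as expected. Release, rise and check.

>>> {"method": "apply_moves", "body": {"travel": [[0, 0, 0], [0, 0, 0], [0, 0, 0], [0, 0, 0], [0, 0, 0]], "dr": [[0, 0, 0], [0, 0, 0], [0, 0, 0], [0, 0, 0], [0, 0, 0]], "jaw": [120, 60, 0, 0, 0]}}

```text
time: 20.18
tcp_pos: [0.4596, -0.0168, 0.0509]
ee_rot: [0.218, 0.976, -0.0, 0.0]
wrist_force: [-0.0, 0.1, -0.3]
width: 0.0855
grip_force: 0.0
```

>>> {"method": "apply_moves", "body": {"travel": [[0, 0, -8], [0, 0, -20], [0, 0, -30], [0, 0, -30], [0, 0, -20]], "dr": [[0, 0, 0], [0, 0, 0], [0, 0, 0], [0, 0, 0], [0, 0, 0]], "jaw": [0, 0, 0, 0, 0]}}

```text
time: 20.8
tcp_pos: [0.4604, -0.0169, 0.1614]
ee_rot: [0.218, 0.976, 0.0, 0.001]
wrist_force: [-0.7, 0.1, -0.2]
width: 0.0877
grip_force: 0.0
```

>>> {"method": "apply_moves", "body": {"travel": [[12, 30, 0], [20, 50, 0], [10, 25, 0], [0, 0, 0], [0, 0, 0]], "dr": [[0, 0, 0], [0, 0, 0], [0, 0, 0], [0, 0, 0], [0, 0, 0]], "jaw": [0, 0, 0, 0, 0]}}

```text
time: 21.42
tcp_pos: [0.4661, 0.0956, 0.1592]
ee_rot: [0.217, 0.976, -0.0, 0.0]
wrist_force: [0.7, -0.3, -0.7]
width: 0.088
grip_force: 0.0
```

```bash
python3 - <<'E'
from h import *
from cell import env
t=env.snapshot("side"); s=env.get_state(); show(s); p=cloud(t); c=(.457,-.0192)
print("small disc",circ(p,c,.045,.073,.085),"ring",circ(p,c,.04,.105,.12),"large",circ(p,c,.06,.028,.04))
cv2.imwrite("pics/a7.png",cv2.resize(t["color"][120:300,150:390],(800,600)))
E
```

```text
t 21.48 tcp [466.1  95.3 159.2] q [ 2.178e-01  9.760e-01 -2.000e-04  1.000e-04] F [-0.8  1.  -0. ] w 0.0878 g 0.0
small disc [457.8, -19.8, 36.2, 385.0, 78.2] ring [460.4, -18.8, 25.9, 246.0, 111.0] large [457.8, -18.0, 50.8, 818.0, 34.1]
```

View pics/a7.png

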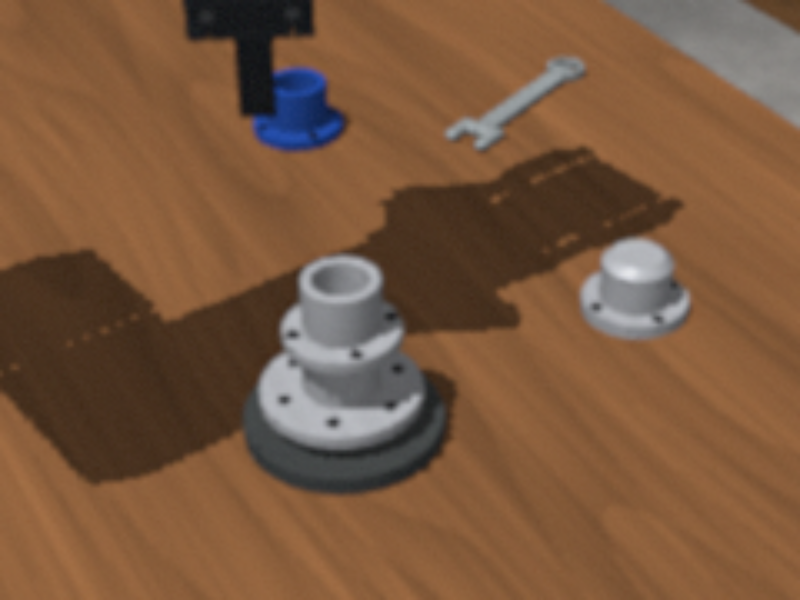

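Both flanges are stacked level and home on the stand at (250,225) full-image. The cap is untouched and the gripper is clear, so I hand in.

```bash
python3 -c "
from cell import env
print(env.finish_job())"
```

```text
the job is handed in; nothing more can be done
None
```

The job is handed in at about 21.5 s: the large flange sits home on the stand's shoulder and the small one home on top of it, both set down gently, with the end cap and the look-alikes untouched.

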